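Take down the filter unit for washing

ROBOT

A 6-joint arm with a two-finger parallel gripper is mounted at the origin on the work surface. World frame = base frame: x ahead of the robot, y to its left, z up, the work surface at z = 0. Lengths are in m, angles in rad, forces in N, time in s.
With the tool pointing down it reaches from about 0.4 to 0.825 m from the base axis. Payload 7 kg.
Tool frame: the origin (TCP) lies between the finger pads; the fingertips stand 25 mm ahead of it and the grasp point (between the pads) lies 6 mm ahead of it; z points along the fingers, y is the line along which they close (so a half turn about z gives the same grasp; the last joint's range is limited). The gripper opens to 85 mm and grips with 20 to 120 N. Pads are 22 mm wide; open, the fingers measure 114 mm over their backs; the gripper's body (76 mm by 85 mm) begins 54 mm behind the grasp point. The pads swing forward as they close: fully open they stand 13 mm farther back than shut.
Start: joints at [1.541, 0.359, 0.012, 0, -1.224, -0.288], TCP at [0.211, 0.641, 0.256] pointing down, gripper open.
Joint ranges: [-3.07, 3.07], [-1.43, 2.12], [-1.02, 1.25], [-3.03, 1.67], [-3.05, -0], [-3.03, 3.03]. Speed limits (rad/s): [2.39, 2.39, 3.01, 3.14, 3.14, 3.14].

INTERFACE

Orientations are given as a unit quaternion [x, y, z, w].
In Python, from plant import arm, grab_frame, get_calibration, close_job, look_for, tip_of gives the robot as it stands. The module is installed in compiled form; this text tells all that it offers.
- The arm moves only by the shell command python3 -m jog 'ROWS' [FORCE]. ROWS is JSON, a list of rows, each a list of 3 entries, a list of its own where there are three numbers: the turn, a rotation vector about the world's x, y, z in units of 180 degrees (1.0 is 180 degrees), then the shift along the world's x, y, z in units of 0.4 m (1.0 is 0.4 m), then the opening, from -1 (shut) to 1 (fully open). In form: [[[rx, ry, rz], [dx, dy, dz], claw], ...]. A call has 1 to 12 rows; each row is the pose to reach, as a shift and turn from the pose commanded when the call began, turning the shorter way round; what a row does not reach only later rows make up. A row lasts 1/10 s, in which the tool goes at most 50 mm and 8.59 degrees, less where a joint would pass 70% of its speed; a pose out of reach is approached as far as the arm can. A call with a number of a shift or a turn outside -1 to 1 is refused whole. A call with a gripper value outside its range is refused whole. The fingers move at their own pace and stop on an object; FORCE is the grip in N (left out, the last holds). Time passes only in rows, so rows that repeat a pose let the fingers close. It gives the time, the measured TCP pose, the force, the opening and the grip force at its end, in the units of the state.
- arm.observe(): the state, without advancing time (a new reading comes with each control period).
- grab_frame(name): name is "scene" or "top" or "wrist"; returns the picture (400x640x3 uint8, blue, green, red); there is no depth.
- get_calibration(name): a dict with "fovy" (degrees; the focal length in pixels is half the picture's height over the tangent of half this angle, whatever the lens; pixels are square), "cx", "cy" (the principal point, pixels), "R" (3x3) and "t" (3): a world point X has camera coordinates R X + t. Camera axes: x right, y down, z forward; pixel columns grow to the right and rows downward; lengths in m; the calibration is good to about 2 mm. The wrist camera is an equidistant fisheye: a pixel r from the principal point sees the ray r / f radians off the axis. A picture is of the moment at which its call begins: read the wrist's pose just before it. get_calibration takes no time and is no camera call; for the wrist camera it gives the pose at the moment of the call.
- close_job(): hands the job in; it is judged then, once.
Trained networks look in the newest picture that a camera, given by its name, has taken for a name from the list of things; names that differ only in an ending like _2 or _b are one class to them, and where a whole thing is asked for, a point or a joint stands for the part that bears it (a point fixed in the world has none). Each returns a list of dicts, best first, with "score" (0 to 1); they miss things now and then, are a little off and sometimes report something else, mostly with a low value. They report only what shows in the picture. A call takes as long as a camera call. They do not tell look-alikes from the thing itself.
- look_for(query, camera): "location" ([x, y, z] in m, in world coordinates, good to about 4 mm: the middle of the surface that is visible of it).
- tip_of(query, camera): "location" ([x, y, z] in m, in world coordinates, good to about 4 mm: a listed point, or the origin of a listed thing).
The state is a dict: "time_s": time; "joint_positions": joint angles; "joint_velocities": joint speeds; "joint_efforts": joint torques, N m; "ee_pos": TCP position; "ee_rot": TCP orientation; "force": force on the tool from outside, world axes, zero at the start; "ft_torque": the same for the moment, N m; "finger_gap": opening from 0.0 (shut) to 1.0 (fully open); "grasp_force": force on a finger pad.
Only numpy, scipy, OpenCV 4.12 (cv2) and the standard library are available. Lean on these libraries where they do the work, as an engineer would, in place of code of your own. Each camera call takes 0.05 s, during which the arm holds its last target. There are 200 camera calls.

TASK

The vacuum filter unit has done its run: take it apart from the top down, finishing each part before you take the next. Lay the lid in the glass dish, stand the funnel over the draining post, hang the filter head by its stem in the hole of the white stand, and last stand the receiver jar upright in the grey wash tray. Set the parts down, do not drop them, and leave the reagent bottle and the tube rack standing where they are.

Things in the scene. Friction and masses are not known exactly. Their poses are not given: they have to be found in the camera images.
- lid: Black plastic lid, top of the stack, 50 g: a round lip 44 mm across and 5 mm thick, a plug 37 mm across reaching 6 mm below the lip into the funnel, and a knob on top, 14 mm across at its foot and 18 mm across from 12 to 22 mm above the origin. Origin on the axis at the underside of the lip; z up. Grip it by the knob. Standing on a flat floor it rests on its plug, origin 6 mm above that floor. It lies loose on the funnel: its origin is at the funnel's rim.
- funnel: Straight stainless steel funnel (an open tube), about 280 g, 75 mm tall, outside 48 mm, bore 40 mm right through, with a foot flange 54 mm across and 8 mm tall. Origin on the axis at its underside; z up. It stands loose on the filter head, its rim 75 mm above its origin. Grip it round the tube in its upper half.
- head: Stainless steel filter head, about 300 g: a round disc 64 mm across and 20 mm thick with a dark seal line round it, a dark support screen 36 mm across standing 4 mm up from its top (inside the funnel's bore), and a stem 20 mm across, narrowing to 14 mm, reaching 30 mm below the disc. Origin on the axis at the underside of the disc; z up. It rests loose on the jar's rim, stem inside the neck; the funnel stands on it, 20 mm above its origin. Grip the disc across its 64 mm.
- jar: Amber receiver jar, bottom of the stack, empty, about 250 g, 88 mm tall, standing on the bench: body 92 mm across up to 45 mm height, a sloping shoulder up to 58 mm, then a straight neck 50 mm across (bore 42 mm) up to the rim at 88 mm. A small hose nozzle sticks out of the body along its own +x to 59 mm from the axis, 32 mm up. Origin on the axis at its underside; z up. When bare, grip it round the neck. The whole stack is 205 mm tall.
- dish: Clear glass petri dish half, fixed: outside 90 mm, inside 84 mm, 12 mm tall, floor 3 mm thick. Origin at the centre of its underside; z up. The lid goes flat on its floor.
- post: Draining post, fixed: a round white foot 100 mm across and 12 mm tall with a dark rubber top, and in its middle an upright steel post 14 mm across with a round rubber tip 16 mm across, ending 72 mm above the bench. Origin at the centre of the foot's underside; z up. The funnel goes over the post and stands on the foot.
- stand: White funnel stand, fixed: a square plate 92 mm by 92 mm, 8 mm thick, on four steel legs, its top 55 mm above the bench, with one round hole 36 mm across through its middle. Origin on the bench under the hole's centre; z up. The head's stem goes into the hole and its disc rests on the plate.
- tray: Grey plastic wash tray, fixed, open at the top: 134 mm square outside, 124 mm square inside, walls 28 mm tall, floor 5 mm thick. Origin at the centre of its underside; x and y along its sides; z up. The jar stands on its floor.
- rack: Bystander: blue wire-like tube rack, 60 mm by 98 mm (long along its y), holding three white-capped tubes, 108 mm tall overall, loose. Origin at the centre of its underside. Leave it standing where it is.
- bottle: Bystander: clear glass reagent bottle with a blue cap, 56 mm across, 105 mm tall, loose. Origin at the centre of its underside. Leave it standing where it is.
Things that resemble listed ones, but are neither listed nor needed, are in the scene too. There is more than one size of the lid; the one meant has the size given above. There is more than one size of the jar; the one meant has the size given above.

How it is judged:
By the outcome, as a careful person would: the job done as asked, in the order asked, and still so for the second after the job is handed in, with the robot touching nothing.
It also fails if it takes over 122 s, if anything falls off the work surface, if the arm or the gripper's body presses on something with over 40 N, if the wrist force passes 120 N, or if a joint passes its speed limit or range.

## Working session

There is one attempt and no reset: what is moved stays moved. The work goes in short steps, Python scripts to look and compute and a shell command to move; the robot and the scene stay as the last step left them, time stands still between calls to the robot, and variables do not carry over. Pictures are saved under pics/ and viewed, at most 17 in all, crops included, and the job is handed in when it is done.

```bash
mkdir -p pics
python3 - <<'E'
from plant import *
import cv2,numpy as np
s=arm.observe();print(s['time_s'],s['ee_pos'],s['ee_rot'],s['finger_gap'])
for c in('scene','top'):
    cv2.imwrite(f'pics/{c}0.png',grab_frame(c))
    k=get_calibration(c);print(c,k['fovy'],k['cx'],k['cy'],np.round(k['R'],3).tolist(),np.round(k['t'],3).tolist())
    for q in 'lid funnel head jar dish post stand tray rack bottle'.split():
        print(c,q,[(round(d['score'],2),np.round(d['location'],3).tolist()) for d in tip_of(q,c)[:4]])
E
```

```text
0.0 [0.21081221 0.64074988 0.25537071] [ 9.87390712e-01 -1.58299903e-01 -6.41335998e-05  8.48101398e-04] 1.00166235766648
scene 44.05846325482219 321.3007362011202 205.4693907735322 [[0.844, 0.536, -0.013], [0.38, -0.615, -0.691], [-0.378, 0.579, -0.723]] [-0.394, -0.052, 1.611]
scene lid [(0.59, [0.398, 0.274, 0.186]), (0.54, [0.368, 0.386, 0.005]), (0.49, [0.383, 0.161, 0.002])]
scene funnel [(0.57, [0.392, 0.277, 0.106])]
scene head [(0.61, [0.394, 0.268, 0.087])]
scene jar [(0.68, [0.388, 0.27, -0.001]), (0.56, [0.251, 0.33, 0.003])]
scene dish [(0.81, [0.634, 0.013, 0.003])]
scene post [(0.59, [0.432, -0.015, -0.004])]
scene stand [(0.79, [0.594, 0.281, 0.003])]
scene tray [(0.77, [0.596, -0.278, 0.001])]
scene rack [(0.72, [0.394, -0.278, -0.001])]
scene bottle [(0.77, [0.523, -0.136, 0.001])]
top 43.161974612035685 322.10463404002166 200.00230243641843 [[0.006, -1.0, 0.016], [-0.986, -0.008, -0.167], [0.167, -0.015, -0.986]] [0.022, 0.488, 1.192]
top lid [(0.68, [0.392, 0.27, 0.183]), (0.49, [0.374, 0.381, 0.005]), (0.45, [0.383, 0.158, 0.002])]
top funnel [(0.82, [0.391, 0.272, 0.105]), (0.26, [0.397, -0.276, -0.003])]
top head [(0.43, [0.392, 0.271, 0.087])]
top jar [(0.82, [0.394, 0.268, -0.004]), (0.59, [0.245, 0.331, 0.002])]
top dish [(0.8, [0.636, 0.013, -0.003])]
top post [(0.98, [0.428, -0.013, 0.002])]
top stand [(0.71, [0.597, 0.282, -0.002])]
top tray [(0.7, [0.392, 0.272, 0.105]), (0.6, [0.6, -0.278, -0.002]), (0.55, [0.393, 0.268, -0.004])]
top rack [(0.87, [0.396, -0.274, 0.001])]
top bottle [(0.83, [0.519, -0.138, 0.002]), (0.51, [0.595, 0.282, -0.001])]
```

View pics/scene0.png

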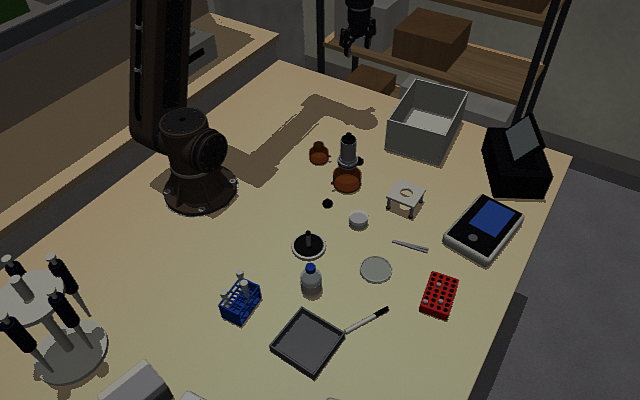

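View pics/top0.png

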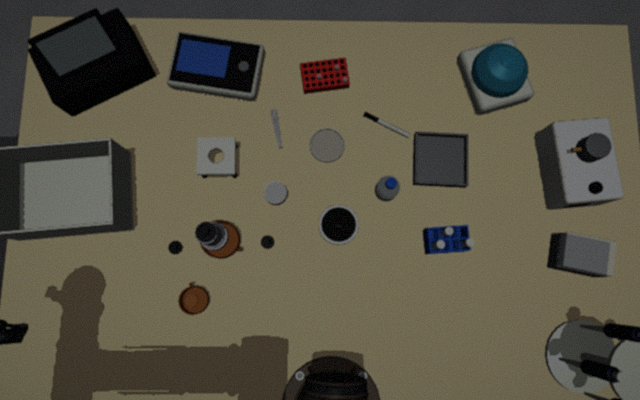

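Candidates for the lid are the one on the stack at top (208,231) and two loose ones at (176,247) and (267,242). For the jar, they are the one under the stack at (221,240) and a small loose one at (195,299). The stack's jar and lid fit: the given stack height of 205 mm matches, and the jar is larger. I'll confirm with one crop while moving above the stack.

```bash
python3 - <<'E'
import cv2
a=cv2.imread('pics/scene0.png')[125:225,290:430];b=cv2.imread('pics/top0.png')[190:320,150:290]
cv2.imwrite('pics/crop1.png',cv2.hconcat([cv2.resize(a,(400,286)),cv2.resize(cv2.copyMakeBorder(b,0,0,0,0,0),(308,286))]))
E
python3 -m jog '[[[0,0,0],[0.1,-0.1,0.11],1],[[0,0,0],[0.45,-0.925,0.11],1],[[0,0,0],[0.45,-0.925,0.11],1],[[0,0,0],[0.45,-0.925,0.11],1],[[0,0,0],[0.45,-0.925,0.11],1],[[0,0,0],[0.45,-0.925,0.11],1],[[0,0,0],[0.45,-0.925,0.11],1],[[0,0,0],[0.45,-0.925,0.11],1],[[0,0,0],[0.45,-0.925,0.11],1],[[0,0,0],[0.45,-0.925,0.11],1],[[0,0,0],[0.45,-0.925,0.11],1],[[0,0,0],[0.45,-0.925,0.11],1]]'
python3 - <<'E'
from plant import *
import cv2,numpy as np
s=arm.observe();print(s['time_s'],s['ee_pos'],s['ee_rot'])
k=get_calibration('wrist');print(k)
cv2.imwrite('pics/w1.png',grab_frame('wrist'))
for q in 'lid funnel head jar stand'.split():
    print(q,[(round(d['score'],2),np.round(d['location'],3).tolist()) for d in tip_of(q,'wrist')[:4]])
E
```

```text
time_s: 2.3
ee_pos: [0.3908, 0.2718, 0.3003]
ee_rot: [0.987, -0.158, 0.0, -0.0]
force: [0.1, 0.3, -0.3]
finger_gap: 0.999
grasp_force: 0.0
2.3 [0.39081353 0.27177474 0.30032317] [ 9.87428521e-01 -1.58066124e-01  1.33232086e-05 -1.28383675e-04]
{'fovy': 65.70646984690485, 'cx': 317.95672581750904, 'cy': 200.96722020284898, 'R': array([[-3.11072631e-01, -9.50386082e-01, -3.36732200e-04],
       [-9.17365273e-01,  3.00171907e-01,  2.61414963e-01],
       [-2.48344065e-01,  8.16279468e-02, -9.65226452e-01]]), 't': array([0.37976864, 0.23228377, 0.49508859])}
lid [(0.81, [0.373, 0.381, 0.006]), (0.72, [0.391, 0.157, 0.005]), (0.57, [0.395, 0.272, 0.179])]
funnel [(0.89, [0.391, 0.275, 0.109])]
head []
jar [(0.69, [0.246, 0.33, -0.001])]
stand [(0.67, [0.594, 0.285, 0.002])]
```

View pics/crop1.png

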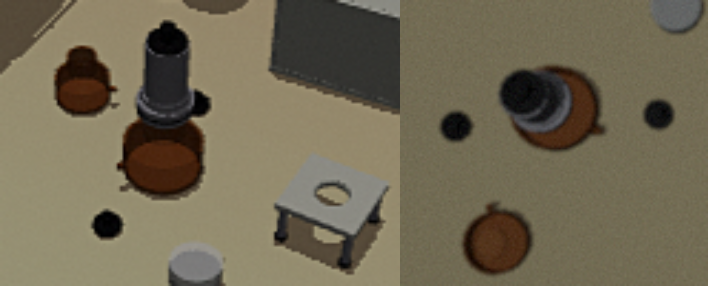

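View pics/w1.png

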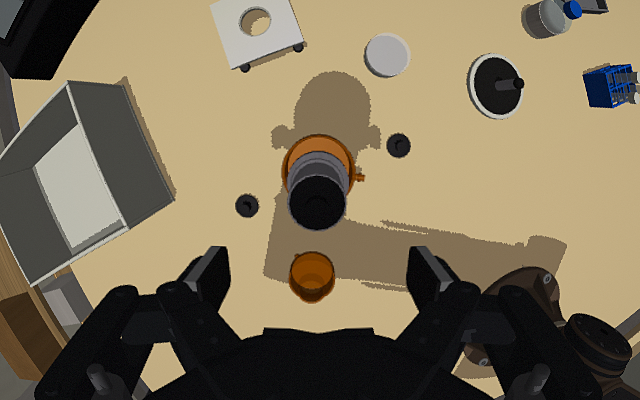

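The crop shows the black-knobbed lid on top of the stack, the amber jar under it with its nozzle toward −y, and a clearly smaller loose jar and lids. In the wrist view the lid lip is centred at about (317,203). The fingertips are at about (226,248) and (412,248).

```bash
cat > h.py <<'E'
from plant import *
import cv2,numpy as np
from scipy.spatial.transform import Rotation as Ro
def ray(k,p,fish=False):
    f=200/np.tan(np.radians(k['fovy'])/2); d=np.array([p[0]-k['cx'],p[1]-k['cy']])
    R,t=np.array(k['R']),np.array(k['t'])
    if fish:
        r=np.hypot(*d);th=r/f; v=np.r_[d/r*np.sin(th),np.cos(th)]
    else: v=np.r_[d/f,1]
    return -R.T@t, R.T@v
def atz(k,p,z,fish=False):
    o,v=ray(k,p,fish); return o+v*(z-o[2])/v[2]
E
python3 - <<'E'
from h import *
k=get_calibration('wrist');s=arm.observe()
print('lid',atz(k,(317,203),.187,True))
im=cv2.imread('pics/w1.png')
g=cv2.cvtColor(im,cv2.COLOR_BGR2GRAY)[165:240,275:360]
m=(g<45).astype(np.uint8);ys,xs=np.nonzero(m);print(xs.min()+275,xs.max()+275,ys.min()+165,ys.max()+165)
T=Ro.from_quat(s['ee_rot']).as_matrix()
for p in((229,247),(231,292),(207,250),(410,247),(408,292),(432,250)):
    o,v=ray(k,p,True); o2=T.T@(o-s['ee_pos']);v2=T.T@v
    sg=np.sign(v2[1])
    for y in((.0425,) if p[0] in(229,231,410,408) else (.0425,.057)):print(p,y,np.round(o2+v2*(sg*y-o2[1])/v2[1],4))
E
```

```text
lid [0.39351786 0.27135414 0.187     ]
285 359 165 229
(229, 247) 0.0425 [ 0.0079 -0.0425  0.0156]
(231, 292) 0.0425 [-0.014  -0.0425  0.01  ]
(207, 250) 0.0425 [ 0.019  -0.0425 -0.0129]
(207, 250) 0.057 [ 0.0027 -0.057   0.0225]
(410, 247) 0.0425 [0.0105 0.0425 0.0099]
(408, 292) 0.0425 [-0.0103  0.0425  0.0042]
(432, 250) 0.0425 [ 0.0208  0.0425 -0.0167]
(432, 250) 0.057 [0.0051 0.057  0.0176]
```

Run:
```python
import cv2
a=cv2.imread('pics/w1.png')
cv2.imwrite('pics/crop2.png',cv2.hconcat([cv2.resize(a[120:320,160:260],(400,600),fx=0,fy=0)[:, :],cv2.resize(a[160:240,270:365],(400,600))]))
```

```text
(no output)
```

View pics/crop2.png

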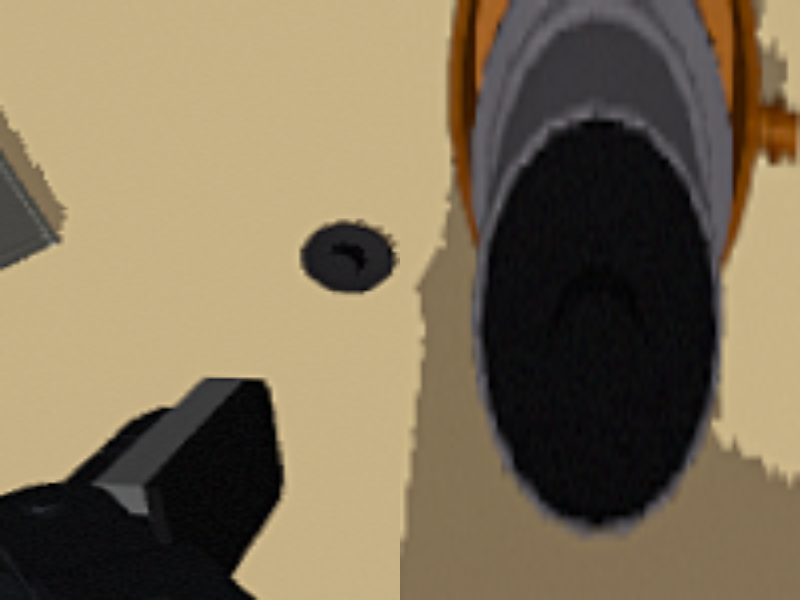

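The fingertips sit about 12 mm ahead of the TCP when open, so the stated 25 mm applies when shut. The lid is at about (0.393, 0.2715). Descending to grip the knob.

```bash
python3 -m jog '[[[0,0,0],[0.006,0,-0.1],1],[[0,0,0],[0.006,0,-0.19],1],[[0,0,0],[0.006,0,-0.2125],1],[[0,0,0],[0.006,0,-0.2125],0],[[0,0,0],[0.006,0,-0.2125],-1],[[0,0,0],[0.006,0,-0.2125],-1],[[0,0,0],[0.006,0,-0.2125],-1],[[0,0,0],[0.006,0,-0.2125],-1],[[0,0,0],[0.006,0,-0.2125],-1],[[0,0,0],[0.006,0,-0.2125],-1],[[0,0,0],[0.006,0,-0.2125],-1],[[0,0,0],[0.006,0,-0.2125],-1]]' 30
```

```text
time_s: 3.8
ee_pos: [0.3938, 0.2717, 0.2164]
ee_rot: [0.987, -0.158, 0.001, -0.001]
force: [-1.6, -0.4, 7.2]
finger_gap: 0.19
grasp_force: 29.4
```

```bash
python3 -m jog '[[[0,0,0],[0,0,0.06],-1],[[0,0,0],[0,0,0.15],-1],[[0,0,0],[0.07,-0.08,0.15],-1],[[0,0,0],[0.15,-0.16,0.12],-1],[[0,0,0],[0.23,-0.245,0.06],-1],[[0,0,0],[0.31,-0.33,0],-1],[[0,0,0],[0.39,-0.415,-0.05],-1],[[0,0,0],[0.46,-0.49,-0.1],-1],[[0,0,0],[0.53,-0.57,-0.15],-1],[[0,0,0],[0.605,-0.647,-0.22],-1],[[0,0,0],[0.605,-0.647,-0.27],-1],[[0,0,0],[0.605,-0.647,-0.27],-1]]'
python3 - <<'E'
from h import *
grab_frame('wrist')
for q in('dish','lid'):print(q,[(round(d['score'],2),np.round(d['location'],3).tolist()) for d in tip_of(q,'wrist')[:4]])
print(arm.observe()['ee_pos'],arm.observe()['force'])
E
```

```text
time_s: 5.0
ee_pos: [0.6335, 0.0106, 0.1033]
ee_rot: [0.987, -0.16, -0.003, 0.001]
force: [-0.8, 0.4, -2.1]
finger_gap: 0.194
grasp_force: 29.5
dish [(0.82, [0.638, 0.011, 0.002]), (0.63, [0.632, 0.011, 0.067])]
lid [(0.96, [0.63, 0.012, 0.064])]
[0.63555902 0.01290677 0.10840979] [ 0.34773838 -0.41090052 -0.33496159]
```

```bash
python3 -m jog '[[[0,0,0],[0,0,-0.08],-1],[[0,0,0],[0,0,-0.14],-1],[[0,0,0],[0,0,-0.15],-1],[[0,0,0],[0,0,-0.155],-1],[[0,0,0],[0,0,-0.16],-1],[[0,0,0],[0,0,-0.16],-1]]'
```

```text
time_s: 5.75
ee_pos: [0.6361, 0.0128, 0.0448]
ee_rot: [0.987, -0.158, 0.001, -0.0]
force: [-0.3, -0.2, -0.5]
finger_gap: 0.192
grasp_force: 29.5
```

```bash
python3 -m jog '[[[0,0,0],[0,0,-0.003],-1],[[0,0,0],[0,0,-0.006],-1],[[0,0,0],[0,0,-0.006],-1]]'
```

```text
time_s: 6.05
ee_pos: [0.636, 0.0125, 0.0425]
ee_rot: [0.987, -0.158, 0.001, -0.0]
force: [-2.6, 1.9, 9.6]
finger_gap: 0.194
grasp_force: 30.3
```

```bash
python3 -m jog '[[[0,0,0],[0,0,0],-0.2],[[0,0,0],[0,0,0],-0.2],[[0,0,0],[0,0,0],-0.2],[[0,0,0],[0,0,0.05],-0.2],[[0,0,0],[0,0,0.15],0.5],[[0,0,0],[0,0,0.25],1],[[0,0,0],[0,0,0.37],1],[[0,0,0],[-0.08,0.09,0.48],1],[[0,0,0],[-0.16,0.18,0.57],1]]'
python3 - <<'E'
from h import *
s=arm.observe();cv2.imwrite('pics/w2.png',grab_frame('wrist'))
for q in('dish','lid'):print(q,[(round(d['score'],2),np.round(d['location'],3).tolist()) for d in tip_of(q,'wrist')[:4]])
E
```

```text
time_s: 6.95
ee_pos: [0.5845, 0.0693, 0.2549]
ee_rot: [0.987, -0.159, 0.0, -0.0]
force: [-0.2, 1.7, 0.0]
finger_gap: 1.002
grasp_force: 0.0
dish [(0.9, [0.635, 0.011, 0.001]), (0.5, [0.391, 0.268, -0.001])]
lid [(0.91, [0.637, 0.014, 0.009]), (0.87, [0.392, 0.158, 0.003])]
```

View pics/w2.png

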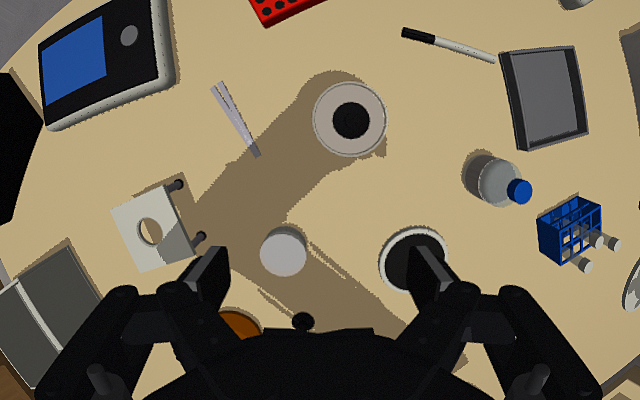

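The lid lies flat in the dish, centred at (352,120). Now above the funnel.

```bash
python3 -c "
from plant import *
print(arm.observe()['ee_pos'])"
```

```text
[0.58460931 0.07108328 0.2564108 ]
```

```bash
python3 -m jog '[[[0,0,0],[-0.1,0.1,0.06],1],[[0,0,0],[-0.479,0.501,0.06],1],[[0,0,0],[-0.479,0.501,0.06],1],[[0,0,0],[-0.479,0.501,0.06],1],[[0,0,0],[-0.479,0.501,0.06],1],[[0,0,0],[-0.479,0.501,0.06],1],[[0,0,0],[-0.479,0.501,0.06],1],[[0,0,0],[-0.479,0.501,0.06],1],[[0,0,0],[-0.479,0.501,0.06],1]]'
python3 - <<'E'
from h import *
k=get_calibration('wrist');s=arm.observe();im=grab_frame('wrist');cv2.imwrite('pics/w3.png',im)
np.save('k3.npy',k,allow_pickle=True);print(s['ee_pos'])
for q in('funnel','head','jar'):print(q,[(round(d['score'],2),np.round(d['location'],3).tolist()) for d in tip_of(q,'wrist')[:4]])
cv2.imwrite('pics/crop3.png',cv2.resize(im[120:270,230:410],(720,600)))
E
```

```text
time_s: 8.0
ee_pos: [0.3934, 0.2692, 0.2767]
ee_rot: [0.987, -0.159, -0.0, 0.001]
force: [0.1, -0.7, -0.2]
finger_gap: 0.999
grasp_force: 0.0
[0.3934137  0.26923862 0.27666837]
funnel [(0.78, [0.392, 0.27, 0.109])]
head [(0.88, [0.392, 0.27, 0.09])]
jar [(0.74, [0.245, 0.33, -0.002])]
```

View pics/crop3.png

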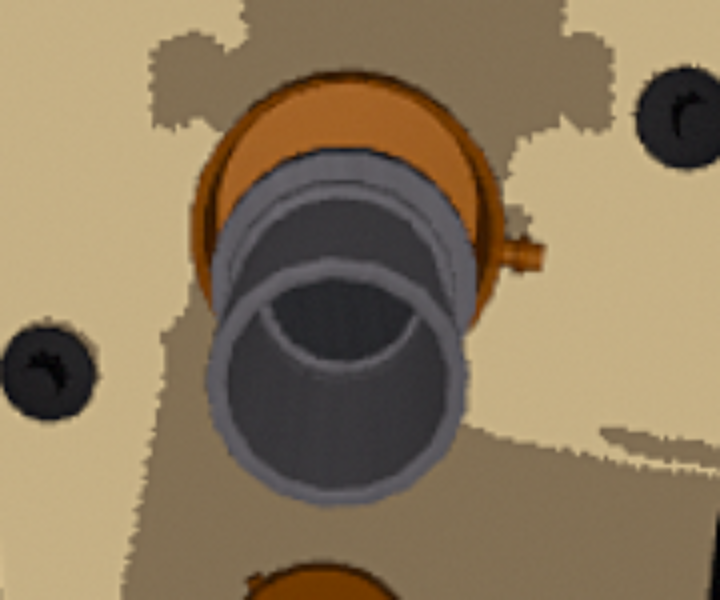

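The bare funnel stands on the head. Its rim centre is at wrist pixel (314.5,215.5).

Run:
```python
from h import *
k=np.load('k3.npy',allow_pickle=True).item();print(atz(k,(314.5,215.5),.183,True));print(arm.observe()['ee_pos'])
```

```text
[0.39308575 0.27162055 0.183     ]
[0.39359607 0.26908989 0.27702626]
```

```bash
python3 -m jog '[[[0,0,0],[-0.001,0.006,-0.09],1],[[0,0,0],[-0.001,0.006,-0.2],1],[[0,0,0],[-0.001,0.006,-0.2675],1],[[0,0,0],[-0.001,0.006,-0.2675],0.6],[[0,0,0],[-0.001,0.006,-0.2675],-1],[[0,0,0],[-0.001,0.006,-0.2675],-1],[[0,0,0],[-0.001,0.006,-0.2675],-1],[[0,0,0],[-0.001,0.006,-0.2675],-1],[[0,0,0],[-0.001,0.006,-0.2675],-1],[[0,0,0],[-0.001,0.006,-0.2675],-1]]' 60
```

```text
time_s: 9.2
ee_pos: [0.3935, 0.2729, 0.1723]
ee_rot: [0.987, -0.158, 0.001, -0.001]
force: [0.6, -1.4, 7.4]
finger_gap: 0.543
grasp_force: 62.4
```

```bash
python3 -m jog '[[[0,0,0],[0,0,0.02],-1],[[0,0,0],[0,0,0.08],-1],[[0,0,0],[0.01,-0.05,0.08],-1],[[0,0,0],[0.025,-0.15,0.08],-1],[[0,0,0],[0.04,-0.27,0.08],-1],[[0,0,0],[0.055,-0.39,0.08],-1],[[0,0,0],[0.07,-0.51,0.08],-1],[[0,0,0],[0.08,-0.62,0.08],-1],[[0,0,0],[0.091,-0.717,0.08],-1],[[0,0,0],[0.091,-0.717,0.08],-1],[[0,0,0],[0.091,-0.717,0.08],-1],[[0,0,0],[0.091,-0.717,0.08],-1]]'
python3 - <<'E'
from h import *
k=get_calibration('wrist');s=arm.observe();im=grab_frame('wrist');cv2.imwrite('pics/w4.png',im)
np.save('k4.npy',k,allow_pickle=True);print(s['ee_pos'])
for q in('funnel','post','head'):print(q,[(round(d['score'],2),np.round(d['location'],3).tolist()) for d in tip_of(q,'wrist')[:4]])
im=grab_frame('scene');cv2.imwrite('pics/s4.png',im)
im=grab_frame('top')
for q in('funnel','post','head','jar'):print(q,[(round(d['score'],2),np.round(d['location'],3).tolist()) for d in tip_of(q,'top')[:4]])
E
```

```text
time_s: 10.4
ee_pos: [0.429, -0.0141, 0.2026]
ee_rot: [0.987, -0.158, 0.0, -0.0]
force: [0.5, 0.1, -3.5]
finger_gap: 0.54
grasp_force: 62.8
[ 0.42902678 -0.01409298  0.20264479]
funnel [(0.63, [0.429, -0.013, 0.141])]
post [(0.96, [0.436, -0.021, -0.002]), (0.43, [0.633, 0.014, 0.003])]
head [(0.86, [0.392, 0.274, 0.088])]
funnel []
post [(0.76, [0.432, -0.016, 0.001])]
head []
jar [(0.96, [0.245, 0.336, -0.0])]
```

View pics/w4.png

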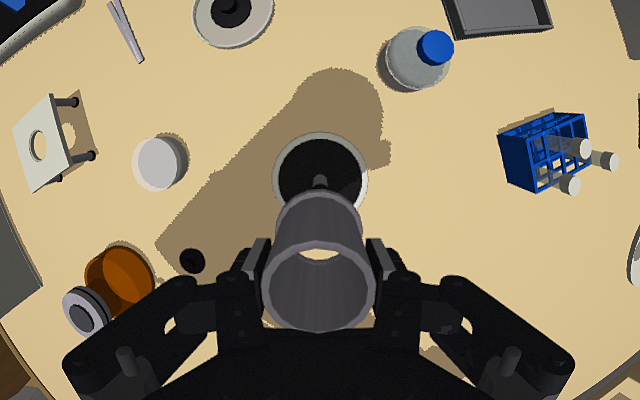

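The wrist view shows the funnel held straight. The post tip is just visible at (319,181), with the foot's white rim at x from 272 to 369 and its top at (320,131). Working out the post centre.

Run:
```python
from h import *
from scipy.optimize import least_squares
k=np.load('k4.npy',allow_pickle=True).item()
im=cv2.imread('pics/w4.png')
print('tip',atz(k,(319.5,181),.070,True))
# rubber top edge (dark/white boundary) and outer rim
g=cv2.cvtColor(im,cv2.COLOR_BGR2GRAY)
h=cv2.cvtColor(im,cv2.COLOR_BGR2HSV)[...,1]
P=[]
c=np.array([320,180])
for a in np.radians(np.arange(180,361,6)):
    pr=[(c+r*np.array([np.cos(a),np.sin(a)])) for r in np.arange(36,58,.5)]
    sat=[cv2.getRectSubPix(h,(1,1),tuple(map(float,p)))[0,0] for p in pr]
    gr=[cv2.getRectSubPix(g,(1,1),tuple(map(float,p)))[0,0] for p in pr]
    j=next((i for i in range(len(gr)) if gr[i]>80),None)
    if j is not None:P.append(atz(k,pr[j],.012,True)[:2])
P=np.array(P)
r=least_squares(lambda q:np.hypot(*(P-q[:2]).T)-q[2],[.43,-.014,.047],loss='soft_l1',f_scale=.001);print(r.x,r.cost,len(P))
s4=cv2.imread('pics/s4.png');cv2.imwrite('pics/crop4.png',cv2.resize(s4[170:280,240:400],(800,550)))
```

```text
tip [ 0.44396965 -0.02041293  0.07      ]
[ 0.43325682 -0.01732494  0.04287792] 6.197642199749031e-07 31
```

View pics/crop4.png

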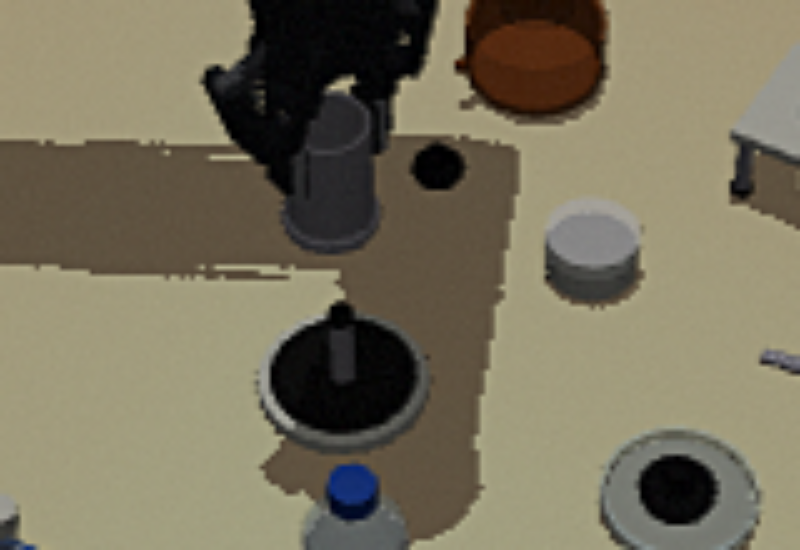

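The scene crop shows the funnel held upright and empty, and the post tip at scene pixel (308.2,232).

Run:
```python
from h import *
k=get_calibration('scene');print(atz(k,(308.2,231.5),.067),atz(k,(240+343.5/5,170+375/5),.012))
kt=get_calibration('top');im=cv2.imread('pics/top0.png')
h=cv2.cvtColor(im,cv2.COLOR_BGR2HSV);m=((h[...,1]<50)&(h[...,2]>100)).astype(np.uint8)[200:250,312:366]
ys,xs=np.nonzero(m);(c,r,_)=cv2.fitEllipse(np.c_[xs,ys][cv2.convexHull(np.c_[xs,ys].astype(np.int32),returnPoints=False)[:,0]].astype(np.float32))
print(c,r,atz(kt,(c[0]+312,c[1]+200),.012))
print(arm.observe()['ee_pos'])
```

```text
[ 0.43183494 -0.01272627  0.067     ] [ 0.4338158 -0.0163103  0.012    ]
(26.32471466064453, 24.054698944091797) (39.649314880371094, 40.707359313964844) [ 0.43260088 -0.01574858  0.012     ]
[ 0.42898581 -0.01429427  0.20233221]
```

```bash
python3 -m jog '[[[0,0,0],[0.009,-0.003,0],-1],[[0,0,0],[0.009,-0.003,-0.07],-1],[[0,0,0],[0.009,-0.003,-0.14],-1],[[0,0,0],[0.009,-0.003,-0.21],-1],[[0,0,0],[0.009,-0.003,-0.27],-1],[[0,0,0],[0.009,-0.003,-0.295],-1],[[0,0,0],[0.009,-0.003,-0.305],-1],[[0,0,0],[0.009,-0.003,-0.308],-1],[[0,0,0],[0.009,-0.003,-0.308],-1]]'
```

```text
time_s: 11.8
ee_pos: [0.4333, -0.0155, 0.0799]
ee_rot: [0.987, -0.158, 0.001, -0.0]
force: [-0.2, -0.4, -2.8]
finger_gap: 0.54
grasp_force: 62.8
```

```bash
python3 -m jog '[[[0,0,0],[0,0,-0.004],-1],[[0,0,0],[0,0,-0.007],-1],[[0,0,0],[0,0,-0.009],-1],[[0,0,0],[0,0,-0.009],-1]]'
```

```text
time_s: 12.2
ee_pos: [0.433, -0.0156, 0.0763]
ee_rot: [0.987, -0.158, 0.001, -0.0]
force: [-2.4, -1.1, 6.0]
finger_gap: 0.542
grasp_force: 63.5
```

```bash
python3 -m jog '[[[0,0,0],[0,0,0],0.6],[[0,0,0],[0,0,0],1],[[0,0,0],[0,0,0],1],[[0,0,0],[0,0,0],1],[[0,0,0],[0,0,0.06],1],[[0,0,0],[0,0,0.16],1],[[0,0,0],[0,0,0.27],1],[[0,0,0],[-0.01,0.1,0.32],1],[[0,0,0],[-0.025,0.21,0.32],1],[[0,0,0],[-0.05,0.37,0.32],1],[[0,0,0],[-0.075,0.53,0.32],1]]'
python3 - <<'E'
from h import *
print(arm.observe()['ee_pos']);cv2.imwrite('pics/s5.png',grab_frame('scene'))
for q in('funnel','head','jar'):print(q,[(round(d['score'],2),np.round(d['location'],3).tolist()) for d in tip_of(q,'scene')[:4]])
s4=cv2.imread('pics/s5.png');cv2.imwrite('pics/crop5.png',cv2.resize(s4[130:290,240:440],(750,600)))
E
```

```text
time_s: 13.3
ee_pos: [0.4066, 0.1686, 0.2041]
ee_rot: [0.987, -0.159, 0.0, -0.001]
force: [1.5, 0.3, 0.1]
finger_gap: 1.003
grasp_force: 0.0
[0.40662963 0.16863201 0.20410711]
funnel [(0.65, [0.431, -0.012, 0.012])]
head [(0.58, [0.394, 0.268, 0.09])]
jar [(0.66, [0.392, 0.268, -0.002]), (0.62, [0.25, 0.331, 0.002])]
```

View pics/crop5.png

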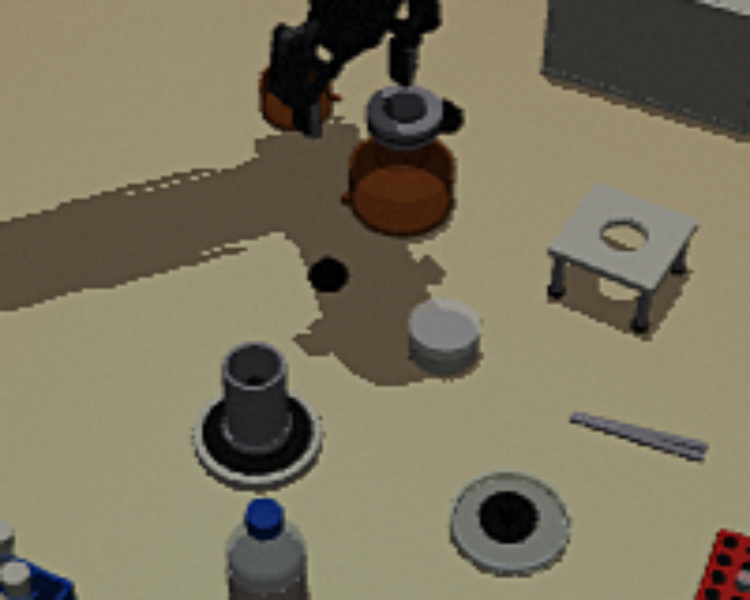

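The funnel stands upright on the foot and the lid is in the dish; the head still sits on the jar. Moving above the head.

```bash
python3 -m jog '[[[0,0,0],[-0.034,0.25,0],1],[[0,0,0],[-0.034,0.25,0],1],[[0,0,0],[-0.034,0.25,0],1],[[0,0,0],[-0.034,0.25,0],1],[[0,0,0],[-0.034,0.25,0],1]]'
python3 - <<'E'
from h import *
k=get_calibration('wrist');s=arm.observe();im=grab_frame('wrist');cv2.imwrite('pics/w6.png',im)
np.save('k6.npy',k,allow_pickle=True);print(s['ee_pos'])
for q in('head','jar'):print(q,[(round(d['score'],2),np.round(d['location'],3).tolist()) for d in tip_of(q,'wrist')[:4]])
cv2.imwrite('pics/crop6.png',cv2.resize(im[120:320,200:440],(720,600)))
E
```

```text
time_s: 14.0
ee_pos: [0.3936, 0.2656, 0.2032]
ee_rot: [0.987, -0.159, -0.0, 0.0]
force: [-0.2, -0.3, -0.3]
finger_gap: 0.999
grasp_force: 0.0
[0.39363673 0.26562745 0.20323631]
head [(0.7, [0.391, 0.273, 0.09])]
jar []
```

View pics/crop6.png

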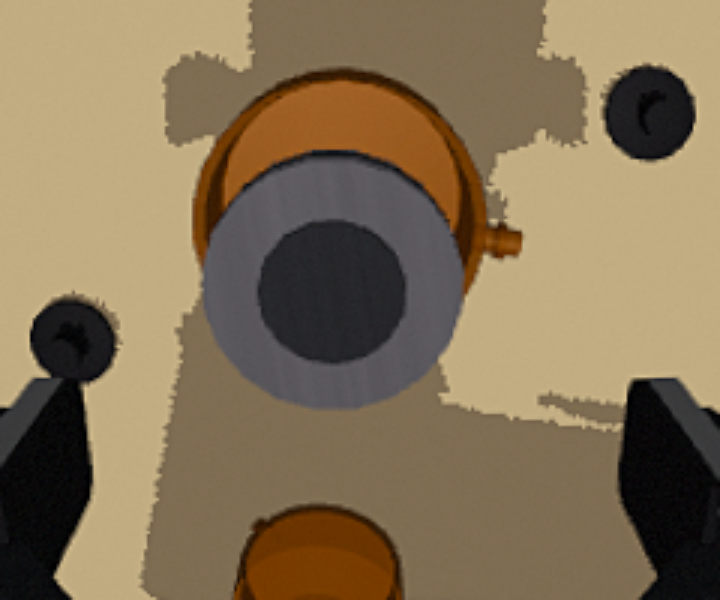

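The bare head disc is centred at wrist pixel (311.3,213.7). Computing its position and the stand hole from the top view.

Run:
```python
from h import *
k=np.load('k6.npy',allow_pickle=True).item();print(atz(k,(311.3,213.7),.108,True),atz(k,(311.3,217),.112,True));print(arm.observe()['ee_pos'])
print('hole',atz(get_calibration('top'),(216.5,156.5),.055), 'scene',atz(get_calibration('scene'),(240+625/3.75,130+234/3.75),.055))
```

```text
[0.39482737 0.27002987 0.108     ] [0.39367985 0.27033221 0.112     ]
[0.39385098 0.26578474 0.20360945]
hole [0.59073007 0.28332162 0.055     ] scene [0.59518455 0.28572389 0.055     ]
```

```bash
python3 -m jog '[[[0,0,0],[0.001,0.012,0],1],[[0,0,0],[0.001,0.012,-0.1],1],[[0,0,0],[0.001,0.012,-0.19],1],[[0,0,0],[0.001,0.012,-0.229],1],[[0,0,0],[0.001,0.012,-0.229],1],[[0,0,0],[0.001,0.012,-0.229],0.5],[[0,0,0],[0.001,0.012,-0.229],-1],[[0,0,0],[0.001,0.012,-0.229],-1],[[0,0,0],[0.001,0.012,-0.229],-1],[[0,0,0],[0.001,0.012,-0.229],-1],[[0,0,0],[0.001,0.012,-0.229],-1]]' 80
```

```text
time_s: 15.25
ee_pos: [0.3947, 0.2724, 0.1139]
ee_rot: [0.987, -0.158, 0.001, -0.001]
force: [-0.2, -1.7, 5.5]
finger_gap: 0.713
grasp_force: 87.4
```

```bash
python3 -m jog '[[[0,0,0],[0,0,0.02],-1],[[0,0,0],[0,0,0.08],-1],[[0,0,0],[0,0,0.15],-1],[[0,0,0],[0.06,0.003,0.16],-1],[[0,0,0],[0.15,0.008,0.16],-1],[[0,0,0],[0.26,0.015,0.16],-1],[[0,0,0],[0.36,0.022,0.16],-1],[[0,0,0],[0.36,0.022,0.16],-1],[[0,0,0],[0.36,0.022,0.16],-1]]'
python3 - <<'E'
from h import *
k=get_calibration('wrist');s=arm.observe();im=grab_frame('wrist');cv2.imwrite('pics/w7.png',im)
np.save('k7.npy',k,allow_pickle=True);print(s['ee_pos'])
for q in('head','stand'):print(q,[(round(d['score'],2),np.round(d['location'],3).tolist()) for d in tip_of(q,'wrist')[:4]])
E
```

```text
time_s: 16.15
ee_pos: [0.5384, 0.2802, 0.1758]
ee_rot: [0.987, -0.159, -0.0, 0.0]
force: [-0.7, 0.3, -4.1]
finger_gap: 0.713
grasp_force: 88.2
[0.53836141 0.28021364 0.17576278]
head [(0.92, [0.537, 0.281, 0.148])]
stand []
```

View pics/w7.png

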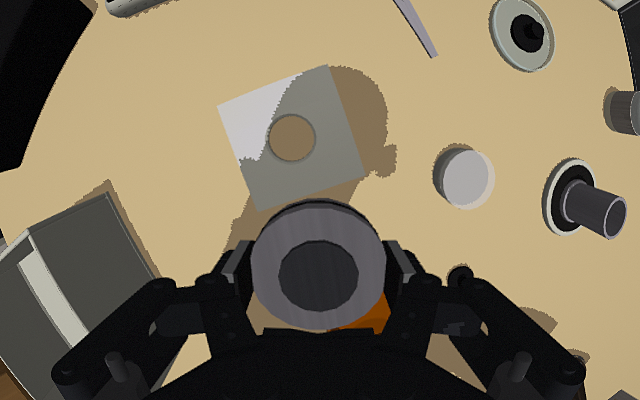

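The head is held level, and the stand's hole is centred at about (291.5,137).

Run:
```python
from h import *
k=np.load('k7.npy',allow_pickle=True).item();print(atz(k,(291.5,137),.055,True))
cs=[atz(k,p,.055,True)[:2] for p in((218,106),(327,65),(364,178),(257,211))];print(np.mean(cs,0))
print('disc',atz(k,(318.5,263),.170,True))
print(arm.observe()['ee_pos'])
```

```text
[0.59491998 0.28262479 0.055     ]
[0.59301131 0.28424201]
disc [0.54315308 0.27818629 0.17      ]
[0.53713814 0.2805249  0.17637165]
```

```bash
python3 -m jog '[[[0,0,0],[0.07,0.0075,0],-1],[[0,0,0],[0.14,0.0075,0],-1],[[0,0,0],[0.14,0.0075,-0.03],-1],[[0,0,0],[0.14,0.0075,-0.09],-1],[[0,0,0],[0.14,0.0075,-0.15],-1],[[0,0,0],[0.14,0.0075,-0.2],-1],[[0,0,0],[0.14,0.0075,-0.222],-1],[[0,0,0],[0.14,0.0075,-0.228],-1],[[0,0,0],[0.14,0.0075,-0.228],-1],[[0,0,0],[0.14,0.0075,-0.228],-1]]'
```

```text
time_s: 17.3
ee_pos: [0.5944, 0.2842, 0.0861]
ee_rot: [0.987, -0.158, 0.001, -0.001]
force: [-0.1, -0.1, -3.7]
finger_gap: 0.713
grasp_force: 88.1
```

```bash
python3 -m jog '[[[0,0,0],[0,0,-0.005],-1],[[0,0,0],[0,0,-0.01],-1],[[0,0,0],[0,0,-0.013],-1],[[0,0,0],[0,0,-0.013],-1]]'
```

```text
time_s: 17.7
ee_pos: [0.5942, 0.2839, 0.081]
ee_rot: [0.987, -0.158, 0.0, -0.0]
force: [-3.7, 0.0, 5.8]
finger_gap: 0.713
grasp_force: 89.2
```

```bash
python3 -m jog '[[[0,0,0],[0,0,0],1],[[0,0,0],[0,0,0],1],[[0,0,0],[0,0,0],1],[[0,0,0],[0,0,0.05],1],[[0,0,0],[0,0,0.15],1],[[0,0,0],[0,0,0.26],1],[[0,0,0],[-0.1,-0.006,0.3],1],[[0,0,0],[-0.22,-0.015,0.3],1],[[0,0,0],[-0.34,-0.02,0.3],1],[[0,0,0],[-0.45,-0.028,0.3],1],[[0,0,0],[-0.5,-0.03,0.3],1],[[0,0,0],[-0.5,-0.03,0.3],1]]'
python3 - <<'E'
from h import *
k=get_calibration('wrist');s=arm.observe();im=grab_frame('wrist')
np.save('k8.npy',k,allow_pickle=True);print(s['ee_pos'])
for q in('head','jar','lid'):print(q,[(round(d['score'],2),np.round(d['location'],3).tolist()) for d in tip_of(q,'wrist')[:4]])
sc=grab_frame('scene')
for q in('head','jar'):print(q,[(round(d['score'],2),np.round(d['location'],3).tolist()) for d in tip_of(q,'scene')[:4]])
cv2.imwrite('pics/crop8.png',cv2.hconcat([cv2.resize(im[100:320,200:420],(400,400)),cv2.resize(sc[120:240,320:440],(400,400))]))
E
```

```text
time_s: 18.9
ee_pos: [0.3919, 0.2713, 0.2003]
ee_rot: [0.988, -0.157, 0.0, -0.001]
force: [0.3, 0.8, 0.7]
finger_gap: 1.003
grasp_force: 0.0
[0.3918842  0.27130486 0.20032847]
head []
jar [(0.67, [0.247, 0.332, -0.003]), (0.61, [0.388, 0.269, 0.0])]
lid [(0.92, [0.392, 0.154, 0.004])]
head [(0.54, [0.592, 0.282, 0.055])]
jar [(0.75, [0.387, 0.272, -0.0]), (0.69, [0.248, 0.328, 0.003])]
```

View pics/crop8.png

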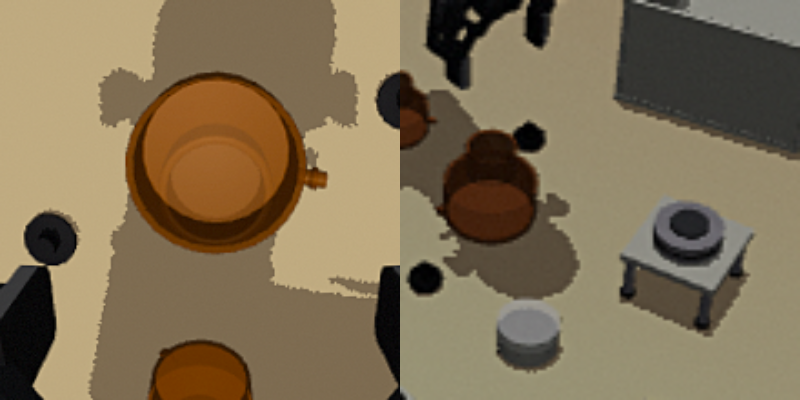

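The head sits flat on the stand, and the bare jar's body is centred at about (318.8,189) in the wrist view, with its nozzle toward −y.

Run:
```python
from h import *
k=np.load('k8.npy',allow_pickle=True).item();A=lambda u,v,z:np.round(atz(k,(200+u*.55,100+v*.55),z,True),4)
print(A(216,162,.04),A(215,190,.088),'nozzle',A(327,180,.032));print(arm.observe()['ee_pos'])
kt=get_calibration('top');print('tray',[np.round(atz(kt,p,.028)[:2],3) for p in((414,133),(467,133),(468,186),(415,186))])
```

```text
[0.3945 0.2698 0.04  ] [0.3936 0.2705 0.088 ] nozzle [0.3653 0.2172 0.032 ]
[0.39458336 0.27161334 0.19920042]
tray [array([ 0.664, -0.206]), array([ 0.665, -0.341]), array([ 0.528, -0.338]), array([ 0.527, -0.205])]
```

```bash
python3 -m jog '[[[0,0,0],[-0.001,-0.0025,-0.1],1],[[0,0,0],[-0.001,-0.0025,-0.2],1],[[0,0,0],[-0.001,-0.0025,-0.27],1],[[0,0,0],[-0.001,-0.0025,-0.286],1],[[0,0,0],[-0.001,-0.0025,-0.286],0.6],[[0,0,0],[-0.001,-0.0025,-0.286],-1],[[0,0,0],[-0.001,-0.0025,-0.286],-1],[[0,0,0],[-0.001,-0.0025,-0.286],-1],[[0,0,0],[-0.001,-0.0025,-0.286],-1],[[0,0,0],[-0.001,-0.0025,-0.286],-1],[[0,0,0],[-0.001,-0.0025,-0.286],-1]]' 60
```

```text
time_s: 20.35
ee_pos: [0.3944, 0.2714, 0.0869]
ee_rot: [0.987, -0.158, 0.001, -0.001]
force: [-0.5, -2.4, 7.2]
finger_gap: 0.566
grasp_force: 62.1
```

```bash
python3 -m jog '[[[0,0,0],[0,0,0.03],-1],[[0,0,0],[0,0,0.12],-1],[[0,0,0],[0,0,0.24],-1],[[0,0,0],[0,0,0.36],-1],[[0,0,0],[0.04,-0.08,0.38],-1],[[0,0,0],[0.09,-0.19,0.38],-1],[[0,0,0],[0.14,-0.3,0.38],-1],[[0,0,0],[0.19,-0.41,0.38],-1],[[0,0,0],[0.24,-0.52,0.38],-1],[[0,0,0],[0.29,-0.63,0.38],-1],[[0,0,0],[0.33,-0.72,0.38],-1],[[0,0,0],[0.33,-0.72,0.38],-1]]'
python3 -c "
from plant import *
print(arm.observe()['ee_pos'])"
```

```text
time_s: 21.55
ee_pos: [0.5264, -0.021, 0.2372]
ee_rot: [0.987, -0.16, 0.0, 0.0]
force: [-0.4, 0.3, -4.0]
finger_gap: 0.568
grasp_force: 63.6
[ 0.52639244 -0.02102504  0.23724776]
```

```bash
python3 -m jog '[[[0,0,0],[0.03,-0.09,0],-1],[[0,0,0],[0.06,-0.2,0],-1],[[0,0,0],[0.09,-0.31,0],-1],[[0,0,0],[0.12,-0.42,0],-1],[[0,0,0],[0.15,-0.53,0],-1],[[0,0,0],[0.177,-0.633,0],-1],[[0,0,0],[0.177,-0.633,0],-1],[[0,0,0],[0.177,-0.633,0],-1],[[0,0,0],[0.177,-0.633,0],-1]]'
python3 - <<'E'
from h import *
s=arm.observe();print(s['ee_pos'])
im=grab_frame('wrist')
for c in('top','wrist'):
  if c=='top':grab_frame('top')
  for q in('tray','jar'):print(c,q,[(round(d['score'],2),np.round(d['location'],3).tolist()) for d in tip_of(q,c)[:3]])
cv2.imwrite('pics/w9.png',im)
print(arm.observe()['ee_pos'])
E
```

```text
time_s: 22.45
ee_pos: [0.596, -0.2697, 0.2372]
ee_rot: [0.987, -0.158, -0.0, -0.0]
force: [0.2, 0.4, -3.0]
finger_gap: 0.565
grasp_force: 64.0
[ 0.59604819 -0.26973598  0.23722924]
top tray [(0.59, [0.598, -0.274, -0.0])]
top jar [(0.75, [0.597, -0.266, 0.149]), (0.61, [0.248, 0.332, 0.002])]
wrist tray []
wrist jar [(0.6, [0.593, -0.273, 0.15])]
[ 0.59646829 -0.26973431  0.2375979 ]
```

View pics/w9.png

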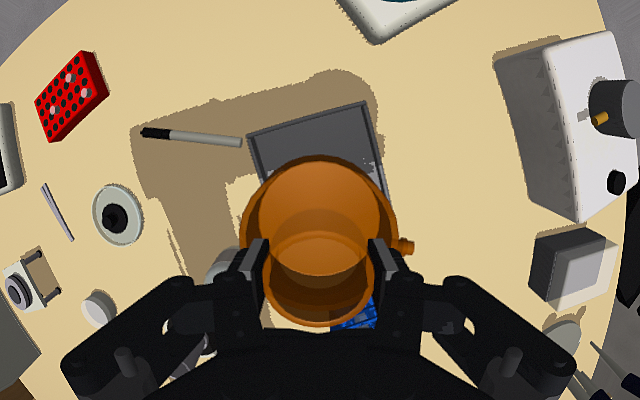

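The jar hangs upright over the tray, with its nozzle clear to the right. Lowering it in.

```bash
python3 -m jog '[[[0,0,0],[0.003,-0.007,-0.04],-1],[[0,0,0],[0.003,-0.007,-0.12],-1],[[0,0,0],[0.003,-0.007,-0.2],-1],[[0,0,0],[0.003,-0.007,-0.27],-1],[[0,0,0],[0.003,-0.007,-0.32],-1],[[0,0,0],[0.003,-0.007,-0.345],-1],[[0,0,0],[0.003,-0.007,-0.353],-1],[[0,0,0],[0.003,-0.007,-0.353],-1],[[0,0,0],[0.003,-0.007,-0.353],-1]]'
```

```text
time_s: 23.65
ee_pos: [0.5984, -0.2734, 0.0973]
ee_rot: [0.987, -0.158, 0.001, 0.0]
force: [-0.6, -0.1, -3.8]
finger_gap: 0.562
grasp_force: 64.0
```

```bash
python3 -m jog '[[[0,0,0],[0,0,-0.005],-1],[[0,0,0],[0,0,-0.01],-1],[[0,0,0],[0,0,-0.0135],-1],[[0,0,0],[0,0,-0.0135],-1]]'
```

```text
time_s: 24.05
ee_pos: [0.5981, -0.2736, 0.0921]
ee_rot: [0.987, -0.158, 0.001, 0.0]
force: [-0.9, 0.1, 6.4]
finger_gap: 0.568
grasp_force: 64.7
```

```bash
python3 -m jog '[[[0,0,0],[0,0,0],1],[[0,0,0],[0,0,0],1],[[0,0,0],[0,0,0],1],[[0,0,0],[0,0,0],1],[[0,0,0],[0,0,0.05],1],[[0,0,0],[0,0,0.15],1],[[0,0,0],[0,0,0.27],1],[[0,0,0],[0,0,0.39],1],[[0,0,0],[0,0,0.5],1],[[0,0,0],[0,0,0.5],1],[[0,0,0],[0,0,0.5],1]]'
python3 - <<'E'
from h import *
sc=grab_frame('scene')
for q in('lid','funnel','head','jar','rack','bottle'):print(q,[(round(d['score'],2),np.round(d['location'],3).tolist()) for d in tip_of(q,'scene')[:3]])
cv2.imwrite('pics/s10.png',cv2.resize(sc[140:390,200:460],(620,596)))
E
```

```text
time_s: 25.15
ee_pos: [0.5979, -0.2733, 0.2919]
ee_rot: [0.987, -0.158, 0.001, -0.0]
force: [-0.7, 0.2, -1.8]
finger_gap: 1.004
grasp_force: 0.0
lid [(0.57, [0.594, 0.281, 0.054]), (0.5, [0.386, 0.16, 0.003]), (0.47, [0.368, 0.383, 0.008])]
funnel []
head [(0.26, [0.429, -0.012, 0.001])]
jar [(0.63, [0.594, -0.274, 0.003]), (0.45, [0.521, -0.135, -0.002]), (0.44, [0.251, 0.327, 0.002])]
rack [(0.76, [0.395, -0.278, 0.001]), (0.48, [0.638, 0.015, 0.013])]
bottle [(0.67, [0.526, -0.137, -0.0])]
```

View pics/s10.png

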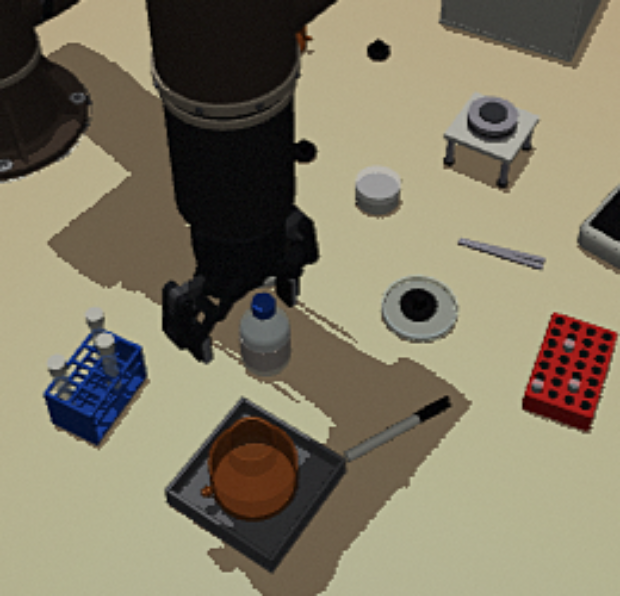

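The jar stands upright in the tray, the head hangs in the stand, the lid is in the dish, and the bottle and rack haven't moved. The arm hides the funnel in this view, but it was seen standing on the post earlier and nothing has touched it since. Handing in.

```bash
python3 -c "
from plant import *
print(close_job())"
```

```text
the job is handed in; nothing more can be done
None
```

The filter unit is taken apart in the order asked and the job is handed in after about 25 s of robot time: the lid is in the dish, the funnel over the post, the head in the stand and the jar upright in the tray, with the bottle and rack left where they were; the hand-in call gave no verdict.

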